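# Sort washing-machine spares into their trays

### The arm

A 6-joint arm with a two-finger parallel gripper is mounted at the origin on the work surface. World frame = base frame: x ahead of the robot, y to its left, z up, the work surface at z = 0. Lengths are in mm, angles in rad, forces in N, time in s.
With the tool pointing down it reaches from about 325 to 775 mm from the base axis. Payload 9.3 kg.
Tool frame: the origin (TCP) lies at the very end of the fingers, on their centre line; the grasp point (between the pads) lies 19 mm behind it (r.tcp_to_grasp is the z of the grasp point in the tool frame, in mm); z points along the fingers, y is the line along which they close (so a half turn about z gives the same grasp; the last joint's range is limited). The gripper opens to 85 mm and grips with 20 to 120 N. Pads are 22 mm wide; open, the fingers measure 114 mm over their backs; the gripper's body (76 mm by 85 mm) begins 54 mm behind the grasp point. The pads swing forward as they close: fully open they stand 13 mm farther back than shut.
Start: joints at [1.19, 0.259, 0.021, 1.334, 0, 1.418], TCP at [124.211, 535.788, 231.279] pointing down, gripper open.
Joint ranges: [-3.04, 3.04], [-0.91, 1.82], [-1.04, 1.36], [-1.92, 1.95], [-1.52, 1.45], [-3.14, 3.14]. Speed limits (rad/s): [2.22, 2.22, 2.79, 3.14, 3.14, 3.14].

### API

Orientations are given as a unit quaternion [x, y, z, w].
In Python, from rig import r gives the robot as it stands.
- The arm moves only by the tool arm_command, never from a script. Its argument "increments" is a list of rows, each an object with "claw": the finger opening in m, from 0 to 0.0854; "offset": the shift along the tool's x, y, z in m, a list of three; "twist": the turn about the tool's z in degrees. In form: [{"claw": claw, "offset": [dx, dy, dz], "twist": twist}, ...]. A call has 1 to 8 rows; each row is the pose to reach, as a shift and turn from the pose commanded when the call began, along the tool's axes at that moment; what a row does not reach only later rows make up. A row lasts 1/8 s, in which the tool goes at most 62.5 mm and 10.7 degrees, less where a joint would pass 70% of its speed; a pose out of reach is approached as far as the arm can. A call with a gripper value outside its range is refused whole. The fingers move at their own pace and stop on an object; "grip_force" is the grip in N (left out, the last holds). Time passes only in rows, so rows that repeat a pose let the fingers close. It gives the time, the measured TCP pose, the force, the opening and the grip force at its end, in the units of the state.
- r.read_state(): the state, without advancing time (a new reading comes with each control period).
- r.read_camera(name): name is "scene" or "top" or "wrist"; returns (picture, depth): 384x512x3 uint8, red, green, blue; 384x512 float32, mm along the optical axis (not along the pixel's ray), 0 where there is no reading.
- r.camera_model(name): a dict with "camera_matrix" (3x3 intrinsics, pixels), "k1" (the pictures are not rectified: a ray, as slopes to the right and down, at radius r is drawn at 1 + k1 r^2 times it, then the intrinsics apply), "pose" (4x4, takes a point from camera to world coordinates). Camera axes: x right, y up, looking along -z (the intrinsics and any distortion apply to the point x, -y, -z); pixel columns grow to the right and rows downward; lengths in mm; the calibration is good to about 2 mm. A picture is of the moment at which its call begins: read the wrist's pose just before it. camera_model takes no time and is no camera call; for the wrist camera it gives the pose at the moment of the call.
- r.job_done(): hands the job in; it is judged then, once.
The state is a dict: "clock": time; "q": joint angles; "joint_vel": joint speeds; "joint_torque": joint torques, N m; "tool_pos": TCP position; "eef_rot": TCP orientation; "force": force on the tool from outside, world axes, zero at the start; "wrist_torque": the same for the moment, N m; "grip_width": finger opening in mm; "gripper_force": force on a finger pad.
Only numpy, scipy, OpenCV 4.12 (cv2) and the standard library are available. Lean on these libraries where they do the work, as an engineer would, in place of code of your own. Each camera call takes 0.05 s, during which the arm holds its last target. There are 200 camera calls.

### The job

Sort the loose washing-machine spares into the trays: both levelling feet into the long tray, both hose elbows into the square tray, and the pump filter into the round tray. Leave every part standing upright on its own base, flat on the tray's floor, and do not disturb the roll of tape or the small jar standing among them.

Things in the scene. Friction and masses are not known exactly. Their poses are not given: they have to be found in the camera images.
- foot_a: Washing-machine levelling foot, loose, standing on its pad: round black rubber pad 44 mm across and 14 mm high, on it a steel hex nut 25 mm across corners (z 14 to 24 mm), then an upright bare threaded steel stud 10 mm in diameter from z 24 to 68 mm, where it is gripped. About 110 g. Origin: centre of the pad's underside, z up along the stud.
- foot_b: A second levelling foot, the same as foot_a.
- elbow_a: Inlet-hose elbow, loose, standing on its nut: round steel coupling nut 34 mm in diameter, z 0 to 18 mm; on it a brass block 20 mm by 20 mm, z 18 to 50 mm, gripped on its +y and -y faces; from the block's +x face a round barbed spigot (19 mm over the barbs) sticks out level at z 38 mm, to 36 mm from the axis. About 120 g. Origin: centre of the nut's underside, x along the spigot, z up.
- elbow_b: A second hose elbow, the same as elbow_a.
- filter: Drain-pump filter plug, loose, standing on its cage: grey plastic cylinder 44 mm in diameter (48 mm over its small black ribs), z 0 to 44 mm; flange 56 mm in diameter, z 44 to 50 mm; on top an upright grip bar 44 mm long (x) by 12 mm thick (y), z 50 to 74 mm, pinched across y. About 90 g. Origin: centre of the underside, x along the bar, z up.
- long_tray: Long rectangular white plastic tray, fixed to the table: outside 190 mm (x) by 100 mm (y), 28 mm high, walls and floor 4 mm thick. For the levelling feet. Origin: centre of the underside, so its inner floor is at z 4 mm; x along its long side.
- square_tray: Square white plastic tray, fixed: outside 130 mm by 130 mm, 28 mm high, walls and floor 4 mm thick. For the hose elbows. Origin: centre of the underside, x and y along its sides.
- round_tray: Round white plastic tray, fixed: outside diameter 124 mm, 28 mm high, walls and floor 4 mm thick. For the pump filter. Origin: centre of the underside.
- seal_tape: Bystander among the parts: roll of pale thread-seal tape lying flat, 52 mm across, 13 mm high, loose; not to be moved. Origin: centre of the underside.
- jar: Bystander among the parts: small closed amber jar with a white cap and a paper band, standing upright, 40 mm in diameter, 58 mm high, loose; not to be moved. Origin: centre of the underside.
Things that resemble listed ones, but are neither listed nor needed, are in the scene too. Leave any red look-alike of the foot_a alone. Leave any purple look-alike of the elbow_a alone.

How it is judged:
By the outcome, as a careful person would: the job done as asked, in the order asked, and still so for the second after the job is handed in, with the robot touching nothing.
It also fails if it takes over 125 s, if anything falls off the work surface, if the arm or the gripper's body presses on something with over 40 N, if the wrist force passes 120 N, or if a joint passes its speed limit or range.

## Working session

There is one attempt and no reset: what is moved stays moved. The work goes in short steps, Python scripts to look and compute and a tool call to move; the robot and the scene stay as the last step left them, time stands still between calls to the robot, and variables do not carry over. Pictures are saved under pics/ and viewed, at most 14 in all, crops included, and the job is handed in when it is done.

Besides the shell and the picture viewer there is one more tool, called after ">>>" as name(argument=value, ...) on one line, values as JSON. arm_command: Moves the arm, as the interface text tells. Its arguments: {"type":"object","properties":{"increments":{"type":"array","items":{"type":"object","properties":{"claw":{"type":"number"},"offset":{"type":"array","items":{"type":"number"}},"twist":{"type":"number"}}}},"grip_force":{"type":"number"}},"required":["increments"]}

```bash
mkdir -p pics; ls
python3 - <<'E'
from rig import r
import cv2,numpy as np
s=r.read_state();print(s)
for n in("scene","top"):
    p,d=r.read_camera(n);m=r.camera_model(n);print(n,m)
    cv2.imwrite(f"pics/{n}0.png",p[:,:,::-1]);np.savez(f"{n}0.npz",p=p,d=d,**m)
E
```

```text
pics
{'clock': 0.0, 'q': array([ 1.19039663e+00,  2.59197949e-01,  2.07244418e-02,  1.33368707e+00,
       -1.12438577e-05,  1.41819680e+00]), 'joint_vel': array([-0.00025243,  0.0013001 ,  0.00080972, -0.00012966, -0.00034222,
        0.00062851]), 'joint_torque': array([ 1.46100894e-03, -5.55646884e+01,  3.44528961e+01,  1.38956797e-02,
       -2.88201481e-04, -8.85919690e-06]), 'tool_pos': array([124.10706988, 535.51471039, 230.64834933]), 'eef_rot': array([ 1.13653935e-01,  9.93520165e-01, -6.59528012e-04, -1.74219055e-04]), 'force': array([ 1.23132146, -0.36272757, -0.4069939 ]), 'wrist_torque': array([ 0.0206798 , -0.03055742,  0.0517303 ]), 'gripper_force': 0.0, 'grip_width': 85.60580064996422}
scene {'camera_matrix': array([[424.37979168,   0.        , 250.63492708],
       [  0.        , 424.37979168, 184.75777383],
       [  0.        ,   0.        ,   1.        ]]), 'k1': -0.01639084824475221, 'pose': array([[ 4.97966826e-01, -7.56227472e-01,  4.24439690e-01,
         9.96505294e+02],
       [ 8.67158235e-01,  4.29654341e-01, -2.51860560e-01,
        -2.97364866e+02],
       [ 8.10151945e-03,  4.93474576e-01,  8.69722489e-01,
         9.96060325e+02],
       [ 0.00000000e+00,  0.00000000e+00,  0.00000000e+00,
         1.00000000e+00]])}
top {'camera_matrix': array([[421.72603361,   0.        , 252.92534813],
       [  0.        , 421.72603361, 189.86247661],
       [  0.        ,   0.        ,   1.        ]]), 'k1': -0.12067914933890539, 'pose': array([[-1.43481463e-02,  9.91881076e-01, -1.26356884e-01,
         3.83320621e+02],
       [-9.99370998e-01, -1.83242947e-02, -3.03616214e-02,
        -1.74460016e+01],
       [-3.24305185e-02,  1.25841773e-01,  9.91520101e-01,
         9.70249221e+02],
       [ 0.00000000e+00,  0.00000000e+00,  0.00000000e+00,
         1.00000000e+00]])}
```

View pics/top0.png

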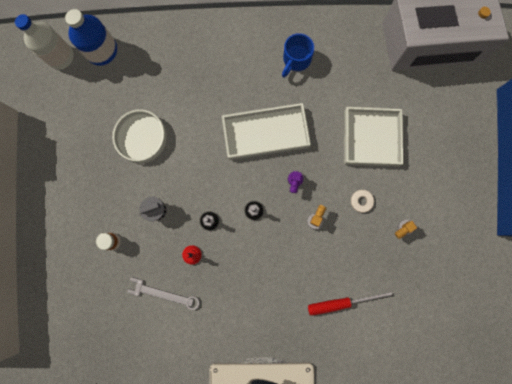

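View pics/scene0.png

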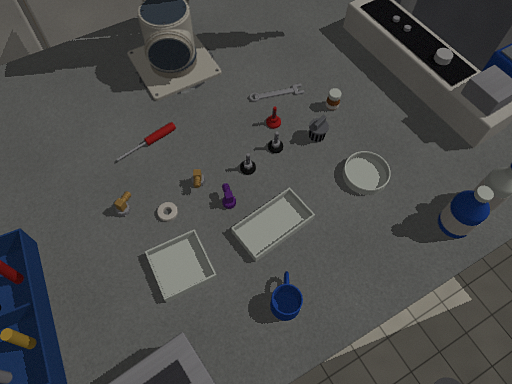

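The top view shows: the round tray (139,136), long tray (266,132) and square tray (374,136). The filter is at (152,209) and the black feet at (209,220) and (254,210). The brass elbows are at (317,217) and (406,229), the tape at (362,201) and the jar at (107,242). The look-alikes to leave are the red foot (192,255) and the purple elbow (295,181).

```bash
cat > h.py <<'E'
import numpy as np,cv2
def cloud(d,m):
    K=m["camera_matrix"];v,u=np.mgrid[:384,:512]
    pts=np.stack([u,v],-1).reshape(-1,1,2).astype(float)
    n=cv2.undistortPoints(pts,K,np.array([float(m["k1"]),0,0,0])).reshape(384,512,2)
    c=np.stack([n[...,0]*d,-n[...,1]*d,-d],-1)
    P=m["pose"];w=c@P[:3,:3].T+P[:3,3]
    w[d<=0]=np.nan
    return w
E
python3 - <<'E'
from h import *
np.set_printoptions(precision=1,suppress=True)
W={n:cloud(z["d"],z) for n in("top","scene") for z in [np.load(n+"0.npz")]}
col={n:np.load(n+"0.npz")["p"] for n in W}
# approx centers from top
c=dict(round=(139,136),long=(266,132),square=(374,136),filter=(152,209),f1=(209,220),f2=(254,210),e1=(317,217),e2=(406,229),tape=(355,201),jar=(107,242),red=(192,255),purple=(295,181))
for k,(u,v) in c.items():
    w0=W["top"][v,u]; R=130 if k in("round","long","square") else 45
    for n in W:
        w=W[n].reshape(-1,3);q=w[np.hypot(*(w[:,:2]-w0[:2]).T)<R]
        if len(q)==0: print(k,n,"none");continue
        zt=np.median(q[:,2]) ; hi=q[q[:,2]>(8 if R==130 else 5)]
        t=q[q[:,2]>np.nanpercentile(hi[:,2],99.5)-8]
        print(k,n,"pix",w0,"table z",zt,"hi bbox",hi.min(0),hi.max(0),"top mean",t.mean(0),len(t))
E
```

```text
round top pix [641.4 283.2   4.8] table z 2.077876076628513 hi bbox [575.6 217.    8. ] [701.1 339.7  33. ] top mean [636.5 277.7  28.7] 309
round scene pix [641.4 283.2   4.8] table z 0.23609731170699888 hi bbox [576.9 215.2   8.2] [700.1 343.   31.3] top mean [639.2 278.5  26.5] 252
long top pix [642.9 -20.6   5.4] table z 2.9693454558480425 hi bbox [ 522.3 -119.5    8. ] [704.4  80.8  54.3] top mean [534.3 -82.3  51.7] 45
long scene pix [642.9 -20.6   5.4] table z 1.141503419332878 hi bbox [ 523.7 -120.     8.1] [703.5  80.2  54.6] top mean [534.9 -84.2  49.3] 28
square top pix [ 628.9 -274.8    4.8] table z 2.8826116628692375 hi bbox [ 556.7 -336.7    8. ] [ 693.1 -180.4   34.9] top mean [ 623.6 -270.4   29.3] 471
square scene pix [ 628.9 -274.8    4.8] table z 0.7015351826171923 hi bbox [ 554.5 -337.9    8. ] [ 693.  -201.4   32.6] top mean [ 625.8 -270.9   27.2] 423
filter top pix [460.1 230.   70.5] table z 3.8138745878563896 hi bbox [423.7 186.4   5. ] [503.  265.4  79.2] top mean [463.5 237.1  75.2] 115
filter scene pix [460.1 230.   70.5] table z 6.184766363926315 hi bbox [
[... 1685 characters left out ...]
 [389.4 335.1  56.8] table z 1.963539579955409 hi bbox [366.5 311.9   5. ] [425.4 369.   62.4] top mean [391.8 341.   57.4] 106
red top pix [359.4 149.2  30.3] table z 2.1020644858805326 hi bbox [322.4 114.5   5.1] [385.8 178.9  72.2] top mean [360.  153.9  69.1] 19
red scene pix [359.4 149.2  30.3] table z 0.8006158704959603 hi bbox [338.8 132.5   5.6] [381.3 174.4  69.8] top mean [360.3 153.8  66. ] 14
purple top pix [518.8 -82.4  48.2] table z 2.2197876184906704 hi bbox [ 476.3 -116.7    5.1] [557.5 -41.5  55.3] top mean [523.  -82.6  50.5] 123
purple scene pix [518.8 -82.4  48.2] table z 0.5359104808899247 hi bbox [ 492.5 -119.4    5.2] [552.  -64.7  54.6] top mean [522.8 -85.   48.9] 78
```

Run:
```python
from h import *
np.set_printoptions(precision=1,suppress=True)
z={n:np.load(n+"0.npz") for n in("top","scene")}
W={n:cloud(z[n]["d"],z[n]) for n in z}
A=np.concatenate([W[n].reshape(-1,3)-[0,0,{"top":2,"scene":.5}[n]] for n in W])
def sel(c,R,a,b):
    q=A[np.hypot(*(A[:,:2]-c).T)<R];return q[(q[:,2]>a)&(q[:,2]<b)]
def rect(q):return cv2.minAreaRect(q[:,:2].astype(np.float32))
for n,c in dict(e1=(440,-130),e2=(409,-327)).items():
    q=sel(c,45,36,60);nut=sel(c,45,12,19);m=q[:,:2].mean(0)
    w,v=np.linalg.eigh(np.cov(q[:,:2].T));print(n,"rect",rect(q),"pca",m,np.degrees(np.arctan2(v[1,1],v[0,1])),"nut",nut.mean(0),nut.min(0),nut.max(0))
q=sel((463,236),40,60,80);print("filter bar",rect(q),q.mean(0)); q=sel((463,236),40,42,52);print(rect(q),cv2.minEnclosingCircle(q[:,:2].astype(np.float32)))
for c in((437,112),(460,11)):
    q=sel(c,30,55,75);p=sel(c,30,8,15);print("foot",q.mean(0),rect(q),cv2.minEnclosingCircle(p[:,:2].astype(np.float32)))
for n,c in dict(long=(642,-20),square=(626,-271)).items():
    q=sel(c,115,20,30); q=q[np.hypot(*(q[:,:2]-(523,-84)).T)>45]; print(n,rect(q),q.min(0),q.max(0))
q=sel((639,279),75,20,30);print("round",cv2.minEnclosingCircle(q[:,:2].astype(np.float32)))
t=z["top"]["p"][160:280,90:430,::-1];s=z["scene"]["p"][75:225,100:345,::-1]
t=cv2.resize(t,(780,275),interpolation=3);s=cv2.resize(s,None,fx=2.1,fy=2.1,interpolation=3)
s=cv2.copyMakeBorder(s,0,0,0,780-s.shape[1],0);cv2.imwrite("pics/crop.png",np.vstack([t,s[:320]]))
```

```text
e1 rect ((443.4058532714844, -132.24795532226562), (21.56266212463379, 47.269630432128906), 63.158103942871094) pca [ 443.  -131.7] 152.33122718244496 nut [ 430.5 -122.7   16.5] [ 415.5 -144.2   12.2] [ 449.6 -109.2   18.8]
e2 rect ((405.8639221191406, -323.98883056640625), (21.293752670288086, 47.75682067871094), 33.735267639160156) pca [ 407.9 -323.8] 123.27556362844196 nut [ 418.7 -332.3   16.1] [ 395.4 -352.3   12.2] [ 432.4 -315.6   19. ]
filter bar ((463.5379333496094, 236.41867065429688), (14.442144393920898, 46.001365661621094), 20.132553100585938) [463.6 235.5  71.5]
((463.2880859375, 236.97967529296875), (56.3394889831543, 54.8608512878418), 59.60977554321289) ((463.58819580078125, 236.47119140625), 29.398733139038086)
foot [437.5 112.5  64.9] ((436.8080139160156, 113.70343017578125), (9.859275817871094, 11.701171875), 18.598495483398438) ((437.83642578125, 112.77277374267578), 21.61650848388672)
foot [459.7  10.9  64.5] ((459.7387390136719, 10.850946426391602), (11.02381706237793, 9.809405326843262), 40.014949798583984) ((460.1781921386719, 11.272181510925293), 22.579326629638672)
long ((641.4366455078125, -19.016014099121094), (102.82927703857422, 191.89071655273438), 7.784257411956787) [ 580.  -119.7   20. ] [704.4  80.8  30. ]
square ((624.0545654296875, -268.42645263671875), (132.6404266357422, 133.82742309570312), 86.82564544677734) [ 554.5 -337.4   20. ] [ 693.1 -200.9   30. ]
round ((638.2457885742188, 279.2345275878906), 64.0406265258789)
```

View pics/crop.png

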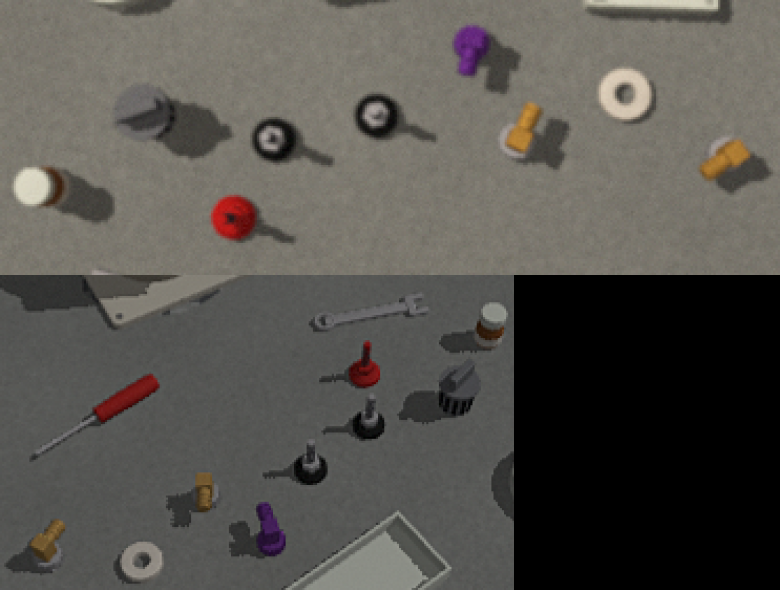

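The two brass elbows (crop ~(520,130) and (725,155)) and the two black/steel feet (crop (273,138), (376,115)) match the descriptions. The red foot (233,216) and purple elbow (470,50) are look-alikes and stay. Sizes and heights fit, so I'll move now, feet first.

```bash
cat > go.py <<'E'
# usage: go.py x y z closing_dir_deg [x y z dir ...] : offsets/twists from the present pose
import sys
from rig import r
import numpy as np
from scipy.spatial.transform import Rotation as R
s=r.read_state();M=R.from_quat(s["eef_rot"]).as_matrix();p=s["tool_pos"]
y=np.degrees(np.arctan2(M[1,1],M[0,1]))
print("t",round(s["clock"],2),"p",p.round(1),"ydir",round(y,1),"tilt",M[:,2].round(3),"q",s["q"].round(2),"F",s["force"].round(1),"w",round(s["grip_width"],1))
a=list(map(float,sys.argv[1:]))
for i in range(0,len(a),4):
    o=M.T@(np.array(a[i:i+3])-p)/1000
    tw=(y-a[i+3]+90)%180-90
    print(a[i:i+4],"offset",o.round(4),"twist",round(tw,1))
E
python3 go.py 437.5 112.6 150 77 437.5 112.6 33 77
```

```text
t 0.1 p [124.1 535.6 230.7] ydir 76.9 tilt [-0.    -0.001 -1.   ] q [ 1.19  0.26  0.02  1.33 -0.    1.42] F [ 0.2  0.9 -0.6] w 85.1
[437.5, 112.6, 150.0, 77.0] offset [-0.4008 -0.3411  0.0811] twist -0.1
[437.5, 112.6, 33.0, 77.0] offset [-0.4008 -0.341   0.1981] twist -0.1
```

>>> arm_command(increments=[{"claw":0.06,"offset":[-0.05,-0.0425,0.01],"twist":0},{"claw":0.06,"offset":[-0.1,-0.085,0.02],"twist":0},{"claw":0.06,"offset":[-0.15,-0.1275,0.03],"twist":0},{"claw":0.06,"offset":[-0.2,-0.17,0.04],"twist":0},{"claw":0.06,"offset":[-0.25,-0.2125,0.05],"twist":0},{"claw":0.06,"offset":[-0.3,-0.255,0.06],"twist":0},{"claw":0.06,"offset":[-0.35,-0.2975,0.07],"twist":0},{"claw":0.06,"offset":[-0.4008,-0.341,0.081],"twist":0}], grip_force=50)

```text
clock: 1.1
tool_pos: [419.5, 137.0, 155.2]
eef_rot: [0.114, 0.994, 0.0, 0.0]
force: [1.3, 0.3, 0.3]
grip_width: 60.2
gripper_force: 0.0
```

```bash
python3 go.py 437.5 112.6 150 77 437.5 112.6 33 77
```

```text
t 1.1 p [419.5 137.  155.2] ydir 76.9 tilt [ 0.  0. -1.] q [ 0.12  0.11 -0.36  1.09  0.    0.35] F [1.3 0.3 0.3] w 60.2
[437.5, 112.6, 150.0, 77.0] offset [-0.0231 -0.0197  0.0052] twist -0.1
[437.5, 112.6, 33.0, 77.0] offset [-0.0231 -0.0197  0.1222] twist -0.1
```

>>> arm_command(increments=[{"claw":0.06,"offset":[0,0,0],"twist":0},{"claw":0.06,"offset":[0,0,0],"twist":0}])

```text
clock: 1.35
tool_pos: [418.3, 138.6, 155.2]
eef_rot: [0.114, 0.993, -0.0, -0.001]
force: [-0.1, 0.5, 0.1]
grip_width: 59.8
gripper_force: 0.0
```

```bash
python3 go.py 437.5 112.6 150 77 437.5 112.6 33 77
python3 - <<'E'
from rig import r
import cv2,numpy as np
m=r.camera_model("wrist");p,d=r.read_camera("wrist");cv2.imwrite("pics/w1.png",p[:,:,::-1])
from h import *
w=cloud(d,m).reshape(-1,3);q=w[np.hypot(w[:,0]-437.5,w[:,1]-112.6)<30]
for a,b in((55,75),(8,16)):
    k=q[(q[:,2]>a)&(q[:,2]<b)];print(len(k),k.mean(0),cv2.minEnclosingCircle(k[:,:2].astype(np.float32)))
E
```

```text
t 1.35 p [418.3 138.6 155.2] ydir 76.9 tilt [-0.001  0.    -1.   ] q [ 0.13  0.11 -0.36  1.09  0.    0.36] F [-0.1  0.5  0.1] w 59.8
[437.5, 112.6, 150.0, 77.0] offset [-0.0246 -0.021   0.0051] twist -0.1
[437.5, 112.6, 33.0, 77.0] offset [-0.0247 -0.021   0.1221] twist -0.1
199 [435.96524653 115.3512078   64.70422192] ((436.8999938964844, 114.84605407714844), 5.436164379119873)
911 [432.54539718 116.83130675  11.74463294] ((437.2743225097656, 114.82654571533203), 21.841594696044922)
```

View pics/w1.png

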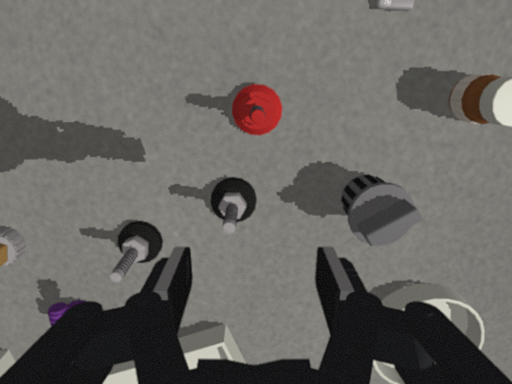

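The wrist view shows the black foot at (233,200) ahead of the fingers and the red look-alike behind it at (257,110). The measured position agrees within 2 mm.

>>> arm_command(increments=[{"claw":0.06,"offset":[-0.024,-0.02,0.005],"twist":0},{"claw":0.06,"offset":[-0.024,-0.02,0.045],"twist":0},{"claw":0.05,"offset":[-0.024,-0.02,0.09],"twist":0},{"claw":0.05,"offset":[-0.024,-0.02,0.121],"twist":0},{"claw":0.05,"offset":[-0.024,-0.02,0.121],"twist":0},{"claw":0.0,"offset":[-0.024,-0.02,0.121],"twist":0},{"claw":0.0,"offset":[-0.024,-0.02,0.121],"twist":0},{"claw":0.0,"offset":[-0.024,-0.02,0.121],"twist":0}])

```text
clock: 2.4
tool_pos: [438.3, 114.2, 35.8]
eef_rot: [0.113, 0.994, 0.0, 0.001]
force: [-1.8, 0.2, 6.1]
grip_width: 8.4
gripper_force: 48.7
```

>>> arm_command(increments=[{"claw":0.0,"offset":[0,0,0],"twist":0},{"claw":0.0,"offset":[0,0,0],"twist":0},{"claw":0.0,"offset":[0,0,0],"twist":0}])

```text
clock: 2.78
tool_pos: [438.3, 114.2, 35.8]
eef_rot: [0.114, 0.994, 0.0, 0.001]
force: [-0.7, 0.7, 7.3]
grip_width: 8.5
gripper_force: 48.8
```

```bash
python3 go.py 636 20.6 150 77 636 20.6 38 77
```

```text
t 2.77 p [438.3 114.2  35.8] ydir 77.0 tilt [ 0.002  0.001 -1.   ] q [ 0.07  0.25 -0.54  0.78  0.    0.3 ] F [-0.7  0.7  7.3] w 8.5
[636.0, 20.6, 150.0, 77.0] offset [-0.214  -0.0465 -0.1138] twist -0.0
[636.0, 20.6, 38.0, 77.0] offset [-0.2137 -0.0466 -0.0018] twist -0.0
```

>>> arm_command(increments=[{"claw":0.0,"offset":[0,0,-0.03],"twist":0},{"claw":0.0,"offset":[0,0,-0.07],"twist":0},{"claw":0.0,"offset":[-0.02,0,-0.1],"twist":0},{"claw":0.0,"offset":[-0.06,-0.01,-0.114],"twist":0},{"claw":0.0,"offset":[-0.11,-0.02,-0.114],"twist":0},{"claw":0.0,"offset":[-0.16,-0.03,-0.114],"twist":0},{"claw":0.0,"offset":[-0.2,-0.04,-0.114],"twist":0},{"claw":0.0,"offset":[-0.214,-0.0465,-0.114],"twist":0}])

```text
clock: 3.78
tool_pos: [637.0, 19.1, 148.3]
eef_rot: [0.114, 0.993, -0.0, 0.0]
force: [-0.1, 0.8, -1.7]
grip_width: 8.5
gripper_force: 48.7
```

>>> arm_command(increments=[{"claw":0.0,"offset":[0,0,0],"twist":0},{"claw":0.0,"offset":[0,0,0],"twist":0}])

```text
clock: 4.03
tool_pos: [634.4, 21.0, 148.8]
eef_rot: [0.113, 0.994, 0.0, -0.0]
force: [-0.4, 0.3, -0.8]
grip_width: 8.6
gripper_force: 48.7
```

```bash
python3 go.py 636 20.6 150 77 636 20.6 42 77
python3 - <<'E'
from rig import r
import cv2,numpy as np
p,d=r.read_camera("wrist");cv2.imwrite("pics/w2.png",p[:,:,::-1])
E
```

```text
t 4.03 p [634.4  21.  148.8] ydir 77.0 tilt [-0.  0. -1.] q [-0.1   0.43  0.08  1.21  0.    0.13] F [-0.4  0.3 -0.8] w 8.6
[636.0, 20.6, 150.0, 77.0] offset [-0.0017  0.     -0.0012] twist -0.0
[636.0, 20.6, 42.0, 77.0] offset [-0.0017  0.      0.1068] twist -0.0
```

View pics/w2.png

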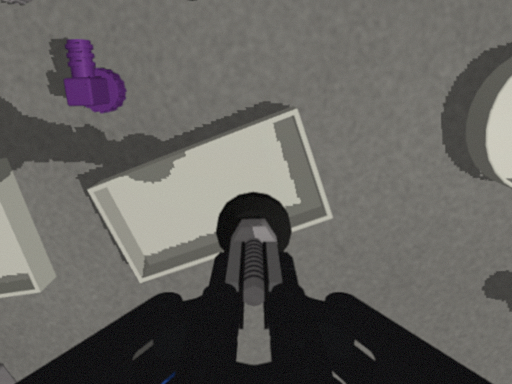

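The foot is held upright over the long tray, pad at (253,222). Lowering.

>>> arm_command(increments=[{"claw":0.0,"offset":[-0.001,0,0.04],"twist":0},{"claw":0.0,"offset":[-0.001,0,0.08],"twist":0},{"claw":0.0,"offset":[-0.001,0,0.1],"twist":0},{"claw":0.0,"offset":[-0.001,0,0.106],"twist":0},{"claw":0.0,"offset":[-0.001,0,0.106],"twist":0},{"claw":0.0,"offset":[-0.001,0,0.1075],"twist":0},{"claw":0.0,"offset":[-0.001,0,0.109],"twist":0},{"claw":0.0,"offset":[-0.001,0,0.109],"twist":0}])

```text
clock: 5.08
tool_pos: [636.7, 20.1, 39.9]
eef_rot: [0.114, 0.994, 0.0, 0.0]
force: [-0.5, 0.2, 0.7]
grip_width: 8.4
gripper_force: 48.9
```

>>> arm_command(increments=[{"claw":0.0,"offset":[0,0,0.0005],"twist":0},{"claw":0.0,"offset":[0,0,0.001],"twist":0},{"claw":0.0,"offset":[0,0,0.001],"twist":0}])

```text
clock: 5.45
tool_pos: [636.8, 20.1, 39.9]
eef_rot: [0.114, 0.994, 0.0, 0.001]
force: [-3.2, 0.9, 10.3]
grip_width: 8.3
gripper_force: 49.7
```

>>> arm_command(increments=[{"claw":0.02,"offset":[0,0,0],"twist":0},{"claw":0.04,"offset":[0,0,0],"twist":0},{"claw":0.04,"offset":[0,0,0],"twist":0},{"claw":0.04,"offset":[0,0,-0.03],"twist":0},{"claw":0.05,"offset":[0,0,-0.08],"twist":0},{"claw":0.05,"offset":[0,0,-0.11],"twist":0},{"claw":0.05,"offset":[0,0,-0.11],"twist":0},{"claw":0.05,"offset":[0,0,-0.11],"twist":0}])

```text
clock: 6.45
tool_pos: [636.0, 20.1, 147.5]
eef_rot: [0.114, 0.994, -0.0, -0.001]
force: [0.1, -0.4, 0.0]
grip_width: 50.3
gripper_force: 0.0
```

```bash
python3 go.py 460 11.2 150 77 460 11.2 34 77
python3 - <<'E'
from h import *
from rig import r
np.set_printoptions(precision=1,suppress=True)
for n in("wrist","top"):
    m=r.camera_model(n);p,d=r.read_camera(n);w=cloud(d,m).reshape(-1,3)
    for c in((460,11.2),(636.5,20)):
        q=w[np.hypot(w[:,0]-c[0],w[:,1]-c[1])<30]
        k=q[(q[:,2]>57)&(q[:,2]<78)]
        if len(k):print(n,c,len(k),k.mean(0),k[:,2].max(),cv2.minEnclosingCircle(k[:,:2].astype(np.float32)))
E
```

```text
t 6.45 p [636.   20.1 147.5] ydir 76.9 tilt [-0.001  0.    -1.   ] q [-0.1   0.44  0.08  1.21 -0.    0.13] F [ 0.1 -0.4  0. ] w 50.3
[460.0, 11.2, 150.0, 77.0] offset [ 0.1695 -0.0484 -0.0023] twist -0.1
[460.0, 11.2, 34.0, 77.0] offset [ 0.1693 -0.0484  0.1137] twist -0.1
wrist (636.5, 20) 228 [634.5  20.9  68.5] 73.10183346130106 ((635.6073608398438, 20.708740234375), 5.211082458496094)
```

Foot A stands in the tray (stud top at 73 mm, 5 mm radius). Now foot B.

>>> arm_command(increments=[{"claw":0.05,"offset":[0.045,-0.013,-0.002],"twist":0},{"claw":0.05,"offset":[0.09,-0.026,-0.002],"twist":0},{"claw":0.05,"offset":[0.135,-0.039,-0.002],"twist":0},{"claw":0.05,"offset":[0.169,-0.048,-0.002],"twist":0},{"claw":0.05,"offset":[0.169,-0.048,-0.002],"twist":0},{"claw":0.05,"offset":[0.169,-0.048,0.02],"twist":0},{"claw":0.05,"offset":[0.169,-0.048,0.02],"twist":0}])

```text
clock: 7.42
tool_pos: [460.7, 11.6, 127.0]
eef_rot: [0.114, 0.994, 0.0, -0.002]
force: [-0.4, 0.1, 0.4]
grip_width: 50.0
gripper_force: 0.0
```

```bash
python3 go.py 460 11.5 34 77
python3 - <<'E'
from h import *
from rig import r
np.set_printoptions(precision=1,suppress=True)
for n in("wrist","top"):
    m=r.camera_model(n);p,d=r.read_camera(n);w=cloud(d,m).reshape(-1,3)
    for c in((460,11.2),(636.5,20)):
        q=w[np.hypot(w[:,0]-c[0],w[:,1]-c[1])<30]
        k=q[(q[:,2]>57)&(q[:,2]<78)]
        if len(k):print(n,c,len(k),k.mean(0),k[:,2].max(),cv2.minEnclosingCircle(k[:,:2].astype(np.float32)))
E
```

```text
t 7.42 p [460.7  11.6 127. ] ydir 76.9 tilt [-0.003  0.001 -1.   ] q [-0.16  0.17 -0.37  1.03  0.    0.07] F [-0.4  0.1  0.4] w 50.0
[460.0, 11.5, 34.0, 77.0] offset [ 0.0004 -0.0003  0.093 ] twist -0.1
wrist (460, 11.2) 237 [458.6  12.1  65.7] 69.20069286496067 ((459.3898620605469, 11.881983757019043), 5.210573673248291)
top (636.5, 20) 11 [635.2  20.5  73.1] 75.59759763635964 ((634.4517211914062, 21.044841766357422), 4.368261337280273)
```

>>> arm_command(increments=[{"claw":0.05,"offset":[0,0,0.04],"twist":0},{"claw":0.05,"offset":[0,0,0.08],"twist":0},{"claw":0.05,"offset":[0,0,0.093],"twist":0},{"claw":0.05,"offset":[0,0,0.093],"twist":0},{"claw":0.0,"offset":[0,0,0.093],"twist":0},{"claw":0.0,"offset":[0,0,0.093],"twist":0},{"claw":0.0,"offset":[0,0,0.093],"twist":0},{"claw":0.0,"offset":[0,0,0.093],"twist":0}])

```text
clock: 8.52
tool_pos: [461.7, 11.3, 36.5]
eef_rot: [0.114, 0.994, -0.0, 0.001]
force: [-1.5, -0.0, 7.8]
grip_width: 8.5
gripper_force: 48.8
```

```bash
python3 go.py 646.8 -58.6 148 77
```

```text
t 8.53 p [461.7  11.3  36.5] ydir 76.9 tilt [ 0.002 -0.    -1.   ] q [-0.16  0.26 -0.52  0.79 -0.    0.07] F [-1.5 -0.   7.8] w 8.5
[646.8, -58.6, 148.0, 77.0] offset [-0.1964 -0.0263 -0.1111] twist -0.1
```

>>> arm_command(increments=[{"claw":0.0,"offset":[0,0,-0.03],"twist":0},{"claw":0.0,"offset":[0,0,-0.07],"twist":0},{"claw":0.0,"offset":[-0.02,0,-0.1],"twist":0},{"claw":0.0,"offset":[-0.06,-0.007,-0.111],"twist":0},{"claw":0.0,"offset":[-0.11,-0.014,-0.111],"twist":0},{"claw":0.0,"offset":[-0.16,-0.02,-0.111],"twist":0},{"claw":0.0,"offset":[-0.1965,-0.026,-0.111],"twist":0},{"claw":0.0,"offset":[-0.1965,-0.026,-0.111],"twist":0}])

```text
clock: 9.52
tool_pos: [648.0, -59.3, 145.3]
eef_rot: [0.114, 0.993, -0.0, -0.0]
force: [0.4, 0.9, -2.2]
grip_width: 8.5
gripper_force: 48.7
```

>>> arm_command(increments=[{"claw":0.0,"offset":[0,0,0],"twist":0},{"claw":0.0,"offset":[0,0,0],"twist":0}])

```text
clock: 9.78
tool_pos: [645.7, -57.7, 146.9]
eef_rot: [0.113, 0.994, 0.0, -0.0]
force: [-0.4, -0.6, -1.1]
grip_width: 8.1
gripper_force: 48.7
```

```bash
python3 go.py 646.8 -58.6 41 77
```

```text
t 9.78 p [645.7 -57.7 146.9] ydir 77.0 tilt [-0.  0. -1.] q [-0.22  0.46  0.11  1.22  0.    0.01] F [-0.4 -0.6 -1.1] w 8.1
[646.8, -58.6, 41.0, 77.0] offset [-0.0013 -0.0006  0.1059] twist -0.0
```

>>> arm_command(increments=[{"claw":0.0,"offset":[0,0,0.04],"twist":0},{"claw":0.0,"offset":[0,0,0.08],"twist":0},{"claw":0.0,"offset":[0,0,0.1],"twist":0},{"claw":0.0,"offset":[0,0,0.104],"twist":0},{"claw":0.0,"offset":[0,0,0.104],"twist":0},{"claw":0.0,"offset":[0,0,0.105],"twist":0},{"claw":0.0,"offset":[0,0,0.106],"twist":0},{"claw":0.0,"offset":[0,0,0.106],"twist":0}])

```text
clock: 10.78
tool_pos: [646.6, -58.2, 40.8]
eef_rot: [0.114, 0.994, -0.0, 0.0]
force: [-0.6, -0.7, -1.3]
grip_width: 8.4
gripper_force: 48.7
```

>>> arm_command(increments=[{"claw":0.0,"offset":[0,0,0.0005],"twist":0},{"claw":0.0,"offset":[0,0,0.001],"twist":0},{"claw":0.0,"offset":[0,0,0.001],"twist":0}])

```text
clock: 11.15
tool_pos: [646.7, -58.3, 40.5]
eef_rot: [0.114, 0.994, -0.0, 0.001]
force: [-2.6, 0.7, 7.3]
grip_width: 8.8
gripper_force: 49.5
```

>>> arm_command(increments=[{"claw":0.02,"offset":[0,0,0],"twist":0},{"claw":0.04,"offset":[0,0,0],"twist":0},{"claw":0.04,"offset":[0,0,0],"twist":0},{"claw":0.04,"offset":[0,0,-0.03],"twist":0},{"claw":0.05,"offset":[0,0,-0.08],"twist":0},{"claw":0.05,"offset":[0,0,-0.11],"twist":0},{"claw":0.05,"offset":[0,0,-0.11],"twist":0},{"claw":0.05,"offset":[0,0,-0.11],"twist":0}])

```text
clock: 12.15
tool_pos: [646.1, -58.1, 148.5]
eef_rot: [0.114, 0.994, 0.0, -0.001]
force: [0.2, -0.7, -0.1]
grip_width: 50.0
gripper_force: 0.0
```

```bash
python3 go.py 432 -126.5 150 63 413.5 -334.5 150 33.5
python3 - <<'E'
from h import *
from rig import r
np.set_printoptions(precision=1,suppress=True)
for n in("wrist","scene"):
    m=r.camera_model(n);p,d=r.read_camera(n);w=cloud(d,m).reshape(-1,3)
    for c in((647,-58.2),(636,20)):
        q=w[np.hypot(w[:,0]-c[0],w[:,1]-c[1])<30]
        k=q[(q[:,2]>57)&(q[:,2]<78)]
        if len(k):print(n,c,len(k),k.mean(0),k[:,2].max(),cv2.minEnclosingCircle(k[:,:2].astype(np.float32)))
E
```

```text
t 12.15 p [646.1 -58.1 148.5] ydir 76.9 tilt [-0.001  0.    -1.   ] q [-0.22  0.46  0.11  1.23 -0.    0.01] F [ 0.2 -0.7 -0.1] w 50.0
[432.0, -126.5, 150.0, 63.0] offset [ 0.1932 -0.115  -0.0013] twist 13.9
[413.5, -334.5, 150.0, 33.5] offset [ 0.1642 -0.3218 -0.0013] twist 43.4
wrist (647, -58.2) 222 [643.5 -57.2  68.7] 72.96059489623013 ((644.6016845703125, -57.516990661621094), 5.437465190887451)
wrist (636, 20) 261 [634.6  19.1  68.3] 73.30061983433828 ((635.5816650390625, 19.965213775634766), 5.46751070022583)
scene (647, -58.2) 22 [645.  -60.   68.6] 74.63384564935643 ((644.6046142578125, -59.31083297729492), 5.0137786865234375)
scene (636, 20) 23 [636.   18.5  67.1] 73.93714712866768 ((634.5859375, 19.166419982910156), 5.491152286529541)
```

Both feet stand upright in the long tray. Now the nearer elbow.

>>> arm_command(increments=[{"claw":0.05,"offset":[0.045,-0.027,-0.002],"twist":4},{"claw":0.05,"offset":[0.09,-0.054,-0.002],"twist":8},{"claw":0.05,"offset":[0.135,-0.08,-0.002],"twist":12},{"claw":0.05,"offset":[0.175,-0.104,-0.002],"twist":14},{"claw":0.05,"offset":[0.193,-0.115,-0.002],"twist":14},{"claw":0.05,"offset":[0.193,-0.115,0.0],"twist":14},{"claw":0.05,"offset":[0.193,-0.115,0.0],"twist":14}])

```text
clock: 13.12
tool_pos: [433.5, -126.7, 149.2]
eef_rot: [0.234, 0.972, 0.0, 0.0]
force: [0.2, 0.6, 0.3]
grip_width: 50.3
gripper_force: 0.0
```

```bash
cat > elb.py <<'E'
import sys
from h import *
from rig import r
np.set_printoptions(precision=1,suppress=True)
c=np.array(list(map(float,sys.argv[1:3])))
for n in sys.argv[3:]:
    m=r.camera_model(n);p,d=r.read_camera(n);w=cloud(d,m).reshape(-1,3)
    q=w[np.hypot(*(w[:,:2]-c).T)<42]
    k=q[(q[:,2]>37)&(q[:,2]<62)];u=q[(q[:,2]>10)&(q[:,2]<20)]
    if len(k):print(n,len(k),k[:,2].max(),cv2.minAreaRect(k[:,:2].astype(np.float32)),"nut",cv2.minEnclosingCircle(u[:,:2].astype(np.float32)) if len(u) else"")
E
python3 elb.py 432 -126.5 wrist;python3 go.py 432 -126.5 23 63
```

```text
wrist 1265 51.80908969056355 ((443.37664794921875, -131.6300811767578), (19.34418487548828, 46.539546966552734), 63.312503814697266) nut ((431.88836669921875, -126.08492279052734), 18.143146514892578)
t 13.18 p [ 433.6 -126.6  149.1] ydir 63.0 tilt [ 0.  0. -1.] q [-0.47  0.13 -0.35  1.08  0.    0.  ] F [ 0.3  1.  -0.4] w 50.1
[432.0, -126.5, 23.0, 63.0] offset [ 0.0015 -0.0006  0.1261] twist -0.0
```

>>> arm_command(increments=[{"claw":0.05,"offset":[0.0015,0,0.04],"twist":0},{"claw":0.05,"offset":[0.0015,0,0.08],"twist":0},{"claw":0.05,"offset":[0.0015,0,0.115],"twist":0},{"claw":0.05,"offset":[0.0015,0,0.126],"twist":0},{"claw":0.05,"offset":[0.0015,0,0.126],"twist":0},{"claw":0.01,"offset":[0.0015,0,0.126],"twist":0},{"claw":0.01,"offset":[0.0015,0,0.126],"twist":0},{"claw":0.01,"offset":[0.0015,0,0.126],"twist":0}])

```text
clock: 14.18
tool_pos: [432.1, -126.3, 24.6]
eef_rot: [0.234, 0.972, -0.0, 0.001]
force: [-0.3, 1.1, 7.4]
grip_width: 19.0
gripper_force: 49.5
```

>>> arm_command(increments=[{"claw":0.01,"offset":[0,0,0],"twist":0},{"claw":0.01,"offset":[0,0,0],"twist":0},{"claw":0.01,"offset":[0,0,0],"twist":0}])

```text
clock: 14.55
tool_pos: [432.0, -126.3, 24.6]
eef_rot: [0.234, 0.972, -0.0, 0.001]
force: [-0.6, 0.6, 7.1]
grip_width: 18.9
gripper_force: 49.5
```

```bash
python3 go.py 601.2 -231.8 140 -3.2
```

```text
t 14.55 p [ 432.  -126.3   24.6] ydir 62.9 tilt [ 0.002 -0.001 -1.   ] q [-0.47  0.26 -0.57  0.75  0.    0.  ] F [-0.6  0.6  7.1] w 18.9
[601.2, -231.8, 140.0, -3.2] offset [-0.1989 -0.017  -0.1149] twist 66.1
```

>>> arm_command(increments=[{"claw":0.01,"offset":[0,0,-0.03],"twist":0},{"claw":0.01,"offset":[0,0,-0.07],"twist":4},{"claw":0.01,"offset":[-0.02,0,-0.105],"twist":14},{"claw":0.01,"offset":[-0.06,-0.005,-0.115],"twist":24},{"claw":0.01,"offset":[-0.1,-0.009,-0.115],"twist":34},{"claw":0.01,"offset":[-0.14,-0.012,-0.115],"twist":44},{"claw":0.01,"offset":[-0.18,-0.015,-0.115],"twist":54},{"claw":0.01,"offset":[-0.199,-0.017,-0.115],"twist":62}])

```text
clock: 15.55
tool_pos: [602.1, -232.7, 138.3]
eef_rot: [0.703, 0.711, 0.0, 0.0]
force: [-0.5, -0.7, -1.1]
grip_width: 18.8
gripper_force: 49.2
```

>>> arm_command(increments=[{"claw":0.01,"offset":[0,0,0],"twist":4},{"claw":0.01,"offset":[0,0,0],"twist":4},{"claw":0.01,"offset":[0,0,0],"twist":4}])

```text
clock: 15.92
tool_pos: [600.5, -231.5, 138.8]
eef_rot: [0.725, 0.689, 0.0, 0.0]
force: [-0.1, 0.6, -1.3]
grip_width: 19.5
gripper_force: 49.2
```

```bash
python3 go.py 601 -232.4 30 -3.2
python3 - <<'E'
from rig import r
import cv2,numpy as np
p,d=r.read_camera("wrist");cv2.imwrite("pics/w3.png",p[:,:,::-1])
E
```

```text
t 15.93 p [ 600.5 -231.5  138.8] ydir -3.0 tilt [ 0. -0. -1.] q [-0.5   0.45  0.08  1.2   0.    1.12] F [-0.1  0.6 -1.3] w 19.5
[601.0, -232.4, 30.0, -3.2] offset [-0.0009  0.0005  0.1088] twist 0.2
```

View pics/w3.png

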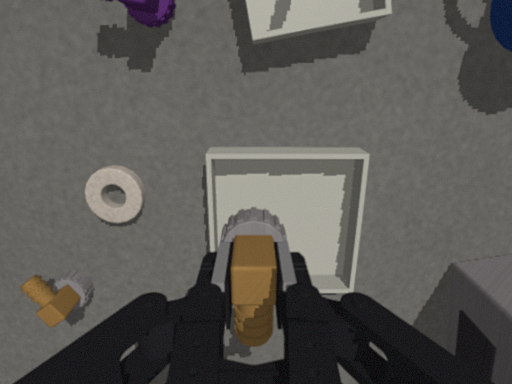

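The elbow is held upright over the square tray, nut at (253,235), with its spigot towards the camera's bottom (-y). Lowering.

>>> arm_command(increments=[{"claw":0.01,"offset":[-0.0005,0.0005,0.04],"twist":0},{"claw":0.01,"offset":[-0.0005,0.0005,0.08],"twist":0},{"claw":0.01,"offset":[-0.0005,0.0005,0.1],"twist":0},{"claw":0.01,"offset":[-0.0005,0.0005,0.108],"twist":0},{"claw":0.01,"offset":[-0.0005,0.0005,0.108],"twist":0},{"claw":0.01,"offset":[-0.0005,0.0005,0.109],"twist":0},{"claw":0.01,"offset":[-0.0005,0.0005,0.11],"twist":0},{"claw":0.01,"offset":[-0.0005,0.0005,0.11],"twist":0}])

```text
clock: 16.98
tool_pos: [601.3, -232.2, 28.9]
eef_rot: [0.726, 0.688, 0.0, 0.0]
force: [0.3, 0.2, -0.8]
grip_width: 18.9
gripper_force: 49.3
```

>>> arm_command(increments=[{"claw":0.01,"offset":[0,0,0.0005],"twist":0},{"claw":0.01,"offset":[0,0,0.001],"twist":0},{"claw":0.01,"offset":[0,0,0.001],"twist":0}])

```text
clock: 17.35
tool_pos: [601.3, -232.2, 28.7]
eef_rot: [0.726, 0.688, 0.0, 0.001]
force: [-3.8, 0.9, 8.7]
grip_width: 19.6
gripper_force: 50.6
```

>>> arm_command(increments=[{"claw":0.025,"offset":[0,0,0],"twist":0},{"claw":0.034,"offset":[0,0,0],"twist":0},{"claw":0.034,"offset":[0,0,0],"twist":0},{"claw":0.034,"offset":[0,0,-0.03],"twist":0},{"claw":0.05,"offset":[0,0,-0.08],"twist":0},{"claw":0.05,"offset":[0,0,-0.12],"twist":0},{"claw":0.05,"offset":[0,0,-0.12],"twist":0},{"claw":0.05,"offset":[0,0,-0.12],"twist":0}])

```text
clock: 18.35
tool_pos: [600.9, -232.0, 146.7]
eef_rot: [0.726, 0.688, -0.0, -0.0]
force: [0.5, -0.5, -0.4]
grip_width: 49.9
gripper_force: 0.0
```

```bash
python3 elb.py 601 -240 wrist;python3 go.py 413.5 -334.5 150 33.5
```

```text
wrist 1366 55.237066080864025 ((600.838134765625, -244.69509887695312), (46.80968475341797, 19.948522567749023), 87.201171875) nut ((593.099365234375, -231.99111938476562), 40.151493072509766)
t 18.4 p [ 600.6 -231.9  146.1] ydir -3.1 tilt [-0.002  0.001 -1.   ] q [-0.5   0.45  0.1   1.22 -0.    1.13] F [-0.1  0.3 -0.8] w 50.1
[413.5, -334.5, 150.0, 33.5] offset [-0.1124 -0.1814 -0.0036] twist -36.6
```

Elbow upright in the tray (top at about 54 mm). Next elbow.

>>> arm_command(increments=[{"claw":0.05,"offset":[-0.025,-0.04,-0.004],"twist":-8},{"claw":0.05,"offset":[-0.05,-0.08,-0.004],"twist":-16},{"claw":0.05,"offset":[-0.075,-0.12,-0.004],"twist":-24},{"claw":0.05,"offset":[-0.1,-0.16,-0.004],"twist":-32},{"claw":0.05,"offset":[-0.112,-0.181,-0.004],"twist":-36.5},{"claw":0.05,"offset":[-0.112,-0.181,-0.004],"twist":-36.5},{"claw":0.05,"offset":[-0.112,-0.181,-0.004],"twist":-36.5},{"claw":0.05,"offset":[-0.112,-0.181,-0.004],"twist":-36.5}])

```text
clock: 19.4
tool_pos: [415.1, -333.8, 151.0]
eef_rot: [0.474, 0.881, 0.0, -0.0]
force: [0.4, -0.5, 0.8]
grip_width: 49.8
gripper_force: 0.0
```

```bash
python3 elb.py 413.5 -334.5 wrist;python3 go.py 413.5 -334.5 23 33.5
```

```text
wrist 1377 51.712590945330845 ((406.76129150390625, -322.85101318359375), (19.497949600219727, 46.22679138183594), 33.163909912109375) nut ((414.1767272949219, -333.7279968261719), 18.086624145507812)
t 19.45 p [ 415.1 -333.8  151.1] ydir 33.5 tilt [-0.  0. -1.] q [-0.83  0.27 -0.18  1.13  0.    0.15] F [-0.5 -0.1 -0.6] w 50.2
[413.5, -334.5, 23.0, 33.5] offset [ 0.0003 -0.0017  0.1281] twist -0.0
```

>>> arm_command(increments=[{"claw":0.05,"offset":[0.0005,-0.001,0.04],"twist":0},{"claw":0.05,"offset":[0.0005,-0.001,0.08],"twist":0},{"claw":0.05,"offset":[0.0005,-0.001,0.115],"twist":0},{"claw":0.05,"offset":[0.0005,-0.001,0.128],"twist":0},{"claw":0.05,"offset":[0.0005,-0.001,0.128],"twist":0},{"claw":0.01,"offset":[0.0005,-0.001,0.128],"twist":0},{"claw":0.01,"offset":[0.0005,-0.001,0.128],"twist":0},{"claw":0.01,"offset":[0.0005,-0.001,0.128],"twist":0}])

```text
clock: 20.45
tool_pos: [414.0, -335.1, 24.8]
eef_rot: [0.474, 0.881, -0.0, 0.001]
force: [0.6, 0.5, 6.9]
grip_width: 19.1
gripper_force: 50.2
```

>>> arm_command(increments=[{"claw":0.01,"offset":[0,0,0],"twist":0},{"claw":0.01,"offset":[0,0,0],"twist":0},{"claw":0.01,"offset":[0,0,0],"twist":0}])

```text
clock: 20.82
tool_pos: [414.0, -335.1, 24.8]
eef_rot: [0.474, 0.881, -0.0, 0.001]
force: [0.3, 1.2, 7.5]
grip_width: 19.4
gripper_force: 50.2
```

```bash
python3 go.py 647 -305 140 -3.2
```

```text
t 20.82 p [ 414.  -335.1   24.8] ydir 33.4 tilt [ 0.002 -0.002 -1.   ] q [-0.84  0.37 -0.38  0.82  0.    0.15] F [0.3 1.2 7.5] w 19.4
[647.0, -305.0, 140.0, -3.2] offset [-0.1036  0.2111 -0.1148] twist 36.6
```

>>> arm_command(increments=[{"claw":0.01,"offset":[0,0,-0.03],"twist":0},{"claw":0.01,"offset":[0,0,-0.07],"twist":0},{"claw":0.01,"offset":[-0.01,0.02,-0.105],"twist":6},{"claw":0.01,"offset":[-0.03,0.06,-0.115],"twist":12},{"claw":0.01,"offset":[-0.05,0.1,-0.115],"twist":18},{"claw":0.01,"offset":[-0.07,0.14,-0.115],"twist":24},{"claw":0.01,"offset":[-0.09,0.18,-0.115],"twist":30},{"claw":0.01,"offset":[-0.1035,0.211,-0.115],"twist":36.5}])

```text
clock: 21.82
tool_pos: [648.0, -304.1, 138.5]
eef_rot: [0.727, 0.687, 0.0, 0.0]
force: [0.4, -1.0, -0.5]
grip_width: 19.0
gripper_force: 49.2
```

>>> arm_command(increments=[{"claw":0.01,"offset":[0,0,0],"twist":0},{"claw":0.01,"offset":[0,0,0],"twist":0},{"claw":0.01,"offset":[0,0,0],"twist":0}])

```text
clock: 22.2
tool_pos: [645.6, -304.9, 138.9]
eef_rot: [0.726, 0.688, -0.0, 0.0]
force: [0.4, -0.1, -1.2]
grip_width: 19.0
gripper_force: 49.3
```

```bash
python3 go.py 647 -305 30 -3.2
```

```text
t 22.2 p [ 645.6 -304.9  138.9] ydir -3.1 tilt [ 0. -0. -1.] q [-0.56  0.58  0.29  1.29 -0.    1.07] F [ 0.4 -0.1 -1.2] w 19.0
[647.0, -305.0, 30.0, -3.2] offset [0.     0.0014 0.1089] twist 0.1
```

>>> arm_command(increments=[{"claw":0.01,"offset":[0,0.0005,0.04],"twist":0},{"claw":0.01,"offset":[0,0.0005,0.08],"twist":0},{"claw":0.01,"offset":[0,0.0005,0.1],"twist":0},{"claw":0.01,"offset":[0,0.0005,0.108],"twist":0},{"claw":0.01,"offset":[0,0.0005,0.108],"twist":0},{"claw":0.01,"offset":[0,0.0005,0.109],"twist":0},{"claw":0.01,"offset":[0,0.0005,0.11],"twist":0},{"claw":0.01,"offset":[0,0.0005,0.11],"twist":0}])

```text
clock: 23.2
tool_pos: [647.1, -304.6, 28.9]
eef_rot: [0.726, 0.688, 0.0, 0.0]
force: [-0.4, -1.1, -0.0]
grip_width: 19.1
gripper_force: 49.4
```

>>> arm_command(increments=[{"claw":0.01,"offset":[0,0,0.0005],"twist":0},{"claw":0.01,"offset":[0,0,0.001],"twist":0},{"claw":0.01,"offset":[0,0,0.001],"twist":0}])

```text
clock: 23.58
tool_pos: [647.2, -304.6, 28.8]
eef_rot: [0.726, 0.688, 0.0, 0.001]
force: [-2.7, 1.5, 7.6]
grip_width: 18.9
gripper_force: 50.7
```

>>> arm_command(increments=[{"claw":0.025,"offset":[0,0,0],"twist":0},{"claw":0.034,"offset":[0,0,0],"twist":0},{"claw":0.034,"offset":[0,0,0],"twist":0},{"claw":0.034,"offset":[0,0,-0.03],"twist":0},{"claw":0.05,"offset":[0,0,-0.08],"twist":0},{"claw":0.05,"offset":[0,0,-0.14],"twist":0},{"claw":0.05,"offset":[0,0,-0.14],"twist":0},{"claw":0.05,"offset":[0,0,-0.14],"twist":0}])

```text
clock: 24.58
tool_pos: [646.8, -304.5, 167.1]
eef_rot: [0.726, 0.688, -0.0, -0.0]
force: [-0.6, -0.3, -0.5]
grip_width: 49.8
gripper_force: 0.0
```

```bash
python3 elb.py 647 -295 wrist scene;python3 elb.py 601 -240 scene;python3 go.py 463.5 236.4 165 20
```

```text
wrist 1290 55.10983588164589 ((648.0755004882812, -290.1947326660156), (45.79069519042969, 19.93510627746582), 87.63353729248047) nut ((654.5682373046875, -305.0438537597656), 39.91053009033203)
scene 170 57.65879985561969 ((647.3956298828125, -291.6127624511719), (45.83628463745117, 19.52203941345215), 88.76380920410156) nut ((661.2777099609375, -309.5865478515625), 34.514625549316406)
scene 167 58.10947669640848 ((599.791015625, -245.60110473632812), (46.169986724853516, 20.38437271118164), 86.43304443359375) nut ((594.1981201171875, -233.35516357421875), 39.54694747924805)
t 24.73 p [ 646.4 -304.3  165.7] ydir -3.1 tilt [-0.002  0.001 -1.   ] q [-0.56  0.57  0.35  1.36 -0.    1.07] F [ 0.4 -0.4 -0. ] w 49.8
[463.5, 236.4, 165.0, 20.0] offset [ 0.5302 -0.2114  0.0019] twist -23.1
```

Both elbows are upright in the square tray. Now the filter.

>>> arm_command(increments=[{"claw":0.05,"offset":[0.04,-0.016,0.0],"twist":-2},{"claw":0.05,"offset":[0.095,-0.038,0.0],"twist":-5},{"claw":0.05,"offset":[0.15,-0.06,0.0],"twist":-8},{"claw":0.05,"offset":[0.205,-0.082,0.0],"twist":-11},{"claw":0.05,"offset":[0.26,-0.104,0.0],"twist":-14},{"claw":0.05,"offset":[0.315,-0.126,0.0],"twist":-17},{"claw":0.05,"offset":[0.35,-0.14,0.0],"twist":-20},{"claw":0.05,"offset":[0.38,-0.152,0.0],"twist":-23}])

```text
clock: 25.72
tool_pos: [514.2, 84.5, 166.6]
eef_rot: [0.573, 0.82, -0.0, -0.001]
force: [-0.8, 0.9, 0.5]
grip_width: 50.0
gripper_force: 0.0
```

>>> arm_command(increments=[{"claw":0.05,"offset":[0,0,0],"twist":0},{"claw":0.05,"offset":[0,0,0],"twist":0}])

```text
clock: 25.98
tool_pos: [515.4, 82.7, 166.9]
eef_rot: [0.574, 0.819, -0.0, -0.0]
force: [0.5, 0.2, -0.0]
grip_width: 50.0
gripper_force: 0.0
```

```bash
python3 go.py 463.5 236.4 165 20
```

```text
t 25.98 p [515.4  82.7 166.9] ydir 19.9 tilt [-0.001 -0.    -1.   ] q [-0.    0.24 -0.17  1.16 -0.    1.22] F [ 0.5  0.2 -0. ] w 50.0
[463.5, 236.4, 165.0, 20.0] offset [0.1621 0.0036 0.0019] twist -0.1
```

>>> arm_command(increments=[{"claw":0.05,"offset":[0.05,0.001,0.0],"twist":0},{"claw":0.05,"offset":[0.1,0.002,0.0],"twist":0},{"claw":0.05,"offset":[0.145,0.003,0.0],"twist":0},{"claw":0.05,"offset":[0.162,0.0035,0.0],"twist":0},{"claw":0.05,"offset":[0.162,0.0035,0.0],"twist":0},{"claw":0.05,"offset":[0.162,0.0035,0.0],"twist":0}])

```text
clock: 26.72
tool_pos: [464.0, 235.3, 167.2]
eef_rot: [0.574, 0.819, -0.0, 0.0]
force: [0.7, -0.1, 1.1]
grip_width: 49.9
gripper_force: 0.0
```

```bash
python3 go.py 463.5 236.4 53 20
python3 - <<'E'
from h import *
from rig import r
m=r.camera_model("wrist");p,d=r.read_camera("wrist");w=cloud(d,m).reshape(-1,3)
q=w[np.hypot(w[:,0]-463.5,w[:,1]-236.4)<40]
for a,b in((60,80),(46,53)):
    k=q[(q[:,2]>a)&(q[:,2]<b)][:,:2].astype(np.float32);print(len(k),cv2.minAreaRect(k),cv2.minEnclosingCircle(k))
E
```

```text
t 26.73 p [464.  235.3 167.2] ydir 19.9 tilt [-0. -0. -1.] q [ 0.31  0.24 -0.18  1.16 -0.    1.53] F [ 0.7 -0.1  1.1] w 49.9
[463.5, 236.4, 53.0, 20.0] offset [ 1.200e-03 -1.000e-04  1.142e-01] twist -0.1
893 ((463.80206298828125, 238.11900329589844), (11.95713996887207, 43.85369873046875), 18.4932861328125) ((464.0386047363281, 238.2857666015625), 22.180299758911133)
2490 ((463.6527404785156, 238.64944458007812), (55.37371826171875, 54.10165023803711), 16.425159454345703) ((463.7779541015625, 237.96900939941406), 27.929027557373047)
```

>>> arm_command(increments=[{"claw":0.05,"offset":[0.002,0.0003,0.04],"twist":0.5},{"claw":0.05,"offset":[0.002,0.0003,0.08],"twist":0.5},{"claw":0.05,"offset":[0.002,0.0003,0.105],"twist":0.5},{"claw":0.05,"offset":[0.002,0.0003,0.113],"twist":0.5},{"claw":0.05,"offset":[0.002,0.0003,0.113],"twist":0.5},{"claw":0.0,"offset":[0.002,0.0003,0.113],"twist":0.5},{"claw":0.0,"offset":[0.002,0.0003,0.113],"twist":0.5},{"claw":0.0,"offset":[0.002,0.0003,0.113],"twist":0.5}])

```text
clock: 27.78
tool_pos: [463.7, 238.6, 55.4]
eef_rot: [0.577, 0.816, 0.001, 0.001]
force: [-0.2, 0.7, 7.0]
grip_width: 10.9
gripper_force: 50.0
```

>>> arm_command(increments=[{"claw":0.0,"offset":[0,0,0],"twist":0},{"claw":0.0,"offset":[0,0,0],"twist":0},{"claw":0.0,"offset":[0,0,0],"twist":0}])

```text
clock: 28.15
tool_pos: [463.7, 238.6, 55.4]
eef_rot: [0.577, 0.816, 0.001, 0.001]
force: [-0.6, -0.7, 6.3]
grip_width: 11.2
gripper_force: 50.0
```

```bash
python3 go.py 638.5 279 155 19.3
```

```text
t 28.15 p [463.7 238.6  55.4] ydir 19.5 tilt [ 0.002  0.    -1.   ] q [ 0.31  0.33 -0.36  0.88 -0.    1.55] F [-0.6 -0.7  6.3] w 11.2
[638.5, 279.0, 155.0, 19.3] offset [-0.0202  0.1785 -0.0992] twist 0.2
```

>>> arm_command(increments=[{"claw":0.0,"offset":[0,0,-0.03],"twist":0},{"claw":0.0,"offset":[0,0,-0.065],"twist":0},{"claw":0.0,"offset":[-0.002,0.02,-0.09],"twist":0},{"claw":0.0,"offset":[-0.006,0.055,-0.099],"twist":0},{"claw":0.0,"offset":[-0.011,0.1,-0.099],"twist":0},{"claw":0.0,"offset":[-0.016,0.145,-0.099],"twist":0},{"claw":0.0,"offset":[-0.02,0.178,-0.099],"twist":0},{"claw":0.0,"offset":[-0.02,0.178,-0.099],"twist":0}])

```text
clock: 29.15
tool_pos: [639.0, 279.0, 152.0]
eef_rot: [0.578, 0.816, -0.0, -0.0]
force: [-0.5, -0.8, -0.9]
grip_width: 11.2
gripper_force: 49.2
```

>>> arm_command(increments=[{"claw":0.0,"offset":[0,0,0],"twist":0},{"claw":0.0,"offset":[0,0,0],"twist":0},{"claw":0.0,"offset":[0,0,0],"twist":0}])

```text
clock: 29.52
tool_pos: [637.0, 278.9, 154.1]
eef_rot: [0.577, 0.816, 0.0, 0.0]
force: [-0.1, 0.2, 0.3]
grip_width: 10.7
gripper_force: 49.2
```

```bash
python3 go.py 638.5 279 60 19.3
```

```text
t 29.52 p [637.  278.9 154.1] ydir 19.5 tilt [ 0.001  0.    -1.   ] q [0.29 0.54 0.26 1.3  0.   1.52] F [-0.1  0.2  0.3] w 10.7
[638.5, 279.0, 60.0, 19.3] offset [-0.0004  0.0014  0.0941] twist 0.2
```

Contact is expected near TCP z = 59.4.

>>> arm_command(increments=[{"claw":0.0,"offset":[0,0.0005,0.04],"twist":0},{"claw":0.0,"offset":[0,0.0005,0.075],"twist":0},{"claw":0.0,"offset":[0,0.0005,0.09],"twist":0},{"claw":0.0,"offset":[0,0.0005,0.093],"twist":0},{"claw":0.0,"offset":[0,0.0005,0.093],"twist":0},{"claw":0.0,"offset":[0,0.0005,0.094],"twist":0},{"claw":0.0,"offset":[0,0.0005,0.095],"twist":0},{"claw":0.0,"offset":[0,0.0005,0.095],"twist":0}])

```text
clock: 30.52
tool_pos: [638.5, 279.2, 59.5]
eef_rot: [0.578, 0.816, 0.001, 0.001]
force: [-0.8, -0.6, 4.9]
grip_width: 10.5
gripper_force: 49.9
```

>>> arm_command(increments=[{"claw":0.0,"offset":[0,0,0.0005],"twist":0},{"claw":0.0,"offset":[0,0,0.001],"twist":0},{"claw":0.0,"offset":[0,0,0.001],"twist":0}])

```text
clock: 30.9
tool_pos: [638.5, 279.1, 59.5]
eef_rot: [0.578, 0.816, 0.001, 0.001]
force: [-3.1, -2.0, 12.1]
grip_width: 10.8
gripper_force: 51.1
```

>>> arm_command(increments=[{"claw":0.02,"offset":[0,0,0],"twist":0},{"claw":0.04,"offset":[0,0,0],"twist":0},{"claw":0.04,"offset":[0,0,0],"twist":0},{"claw":0.04,"offset":[0,0,-0.03],"twist":0},{"claw":0.05,"offset":[0,0,-0.08],"twist":0},{"claw":0.05,"offset":[0,0,-0.13],"twist":0},{"claw":0.05,"offset":[0,0,-0.13],"twist":0},{"claw":0.05,"offset":[0,0,-0.13],"twist":0}])

```text
clock: 31.9
tool_pos: [637.8, 278.9, 186.8]
eef_rot: [0.578, 0.816, -0.0, -0.0]
force: [0.1, -0.4, -0.4]
grip_width: 50.0
gripper_force: 0.0
```

>>> arm_command(increments=[{"claw":0.05,"offset":[0.05,0,0],"twist":0},{"claw":0.05,"offset":[0.1,0,0],"twist":0},{"claw":0.05,"offset":[0.13,-0.02,0],"twist":0},{"claw":0.05,"offset":[0.15,-0.05,0],"twist":0},{"claw":0.05,"offset":[0.15,-0.05,0],"twist":0},{"claw":0.05,"offset":[0.15,-0.05,0],"twist":0}])

```text
clock: 32.65
tool_pos: [540.9, 403.6, 186.4]
eef_rot: [0.577, 0.816, -0.001, -0.0]
force: [0.5, 0.3, 0.0]
grip_width: 50.0
gripper_force: 0.0
```

Run:
```python
from h import *
from rig import r
np.set_printoptions(precision=1,suppress=True)
I=[]
for n in("top","scene"):
    m=r.camera_model(n);p,d=r.read_camera(n);w=cloud(d,m).reshape(-1,3);I.append(p[:,:,::-1])
    for nm,c,a,b,R in(("tape",(476,-237),8,20,45),("jar",(391.8,341),50,70,40),("red",(360,154),55,80,25),("purple",(522.9,-84),36,60,45),("filter",(638,279),66,90,30),("fa",(636,20),57,80,25),("fb",(646,-58),57,80,25)):
        q=w[np.hypot(*(w[:,:2]-c).T)<R];k=q[(q[:,2]>a)&(q[:,2]<b)]
        if len(k):print(n,nm,len(k),k.mean(0),k[:,2].max())
cv2.imwrite("pics/end.png",cv2.resize(np.vstack([I[0][90:290],I[1][70:310]]),None,fx=1.3,fy=1.3))
print(r.read_state()["force"])
```

```text
top tape 331 [ 476.3 -236.4   14.3] 19.044147153450012
top jar 218 [391.7 340.8  58.8] 63.9085532194581
top red 24 [360.2 153.3  66.8] 71.85800688978918
top purple 182 [518.2 -81.4  48.5] 55.13781601824485
top filter 143 [637.3 276.5  77.3] 83.27650207825673
top fa 22 [633.   21.2  70.8] 76.21344922949879
top fb 25 [642.  -56.9  69.7] 77.10235127224348
scene tape 242 [ 475.9 -238.2   12.3] 17.310700880836862
scene jar 113 [392.6 340.4  57.2] 61.98254856976246
scene red 18 [360.6 153.4  64.1] 70.43585101653457
scene purple 126 [519.9 -84.5  46.5] 53.04339612168394
scene filter 85 [639.2 275.   75.6] 80.95318269492702
scene fa 21 [635.7  18.7  67.9] 74.06892475676682
scene fb 22 [645.  -59.9  68.6] 73.18521386823784
[-0.4 -0.3 -0.6]
```

View pics/end.png

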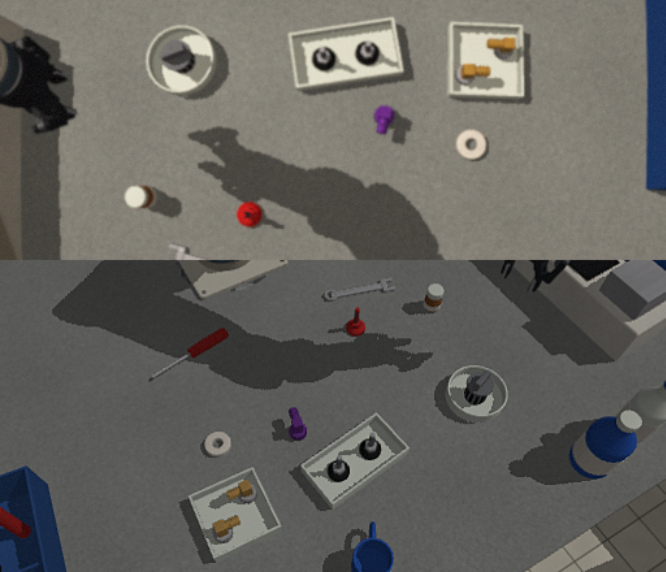

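All five parts stand upright in their trays: the filter at (178,52), the feet at (323,58) and (368,52), and the elbows at (500,44) and (470,71). The tape, jar and look-alikes have not moved, and the arm is clear.

```bash
python3 -c "
from rig import r
print(r.job_done())"
```

```text
the job is handed in; nothing more can be done
None
```

The job is handed in at about 33 s on the clock: both feet are in the long tray, both elbows in the square tray and the filter in the round tray, all upright, with the tape, jar and look-alikes not moved.

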